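Shift the tube mixer's gate lever into the ring slot

ROBOT

A 7-joint arm with a two-finger parallel gripper is mounted at the origin on the work surface. World frame = base frame: x ahead of the robot, y to its left, z up, the work surface at z = 0. Lengths are in mm, angles in rad, forces in N, time in s.
With the tool pointing down it reaches from about 400 to 850 mm from the base axis. Payload 10.4 kg.
Tool frame: the origin (TCP) lies where the fingers leave the gripper's body, on its centre line; the fingertips stand 73 mm ahead of it and the grasp point (between the pads) lies 54 mm ahead of it (tcp_to_tips is the z of the fingertips in the tool frame, in mm); z points along the fingers, y is the line along which they close (so a half turn about z gives the same grasp; the last joint's range is limited). The gripper opens to 85 mm and grips with 20 to 120 N. Pads are 22 mm wide; open, the fingers measure 114 mm over their backs; the gripper's body (76 mm by 85 mm) begins 54 mm behind the grasp point. The pads swing forward as they close: fully open they stand 13 mm farther back than shut.
Start: joints at [1.183, 0.332, -0.065, 1.46, 0.022, 1.35, -0.088], TCP at [222.995, -583.88, 303.938] pointing down, gripper open.
Joint ranges: [-2.6, 2.6], [-0.5, 2.12], [-1.47, 1.34], [0.16, 2.42], [-1.27, 4.41], [0.06, 2.06], [-2.6, 2.6]. Speed limits (rad/s): [2.22, 2.22, 2.79, 2.79, 3.14, 3.14, 3.14].

INTERFACE

Orientations are given as a unit quaternion [x, y, z, w].
In Python, from plant import * gives the robot as it stands.
- The arm moves only by the shell command python3 -m jog 'ROWS' [OPENING] [FORCE]. ROWS is JSON, a list of rows, each an object with "slide": the shift along the tool's x, y, z in mm, a list of three; "rotation": the turn, a rotation vector about the tool's x, y, z in rad, a list of three. In form: [{"slide": [dx, dy, dz], "rotation": [wx, wy, wz]}, ...]. A call has 1 to 10 rows; each row shifts and turns the commanded pose from where the row before left it, along the tool's axes as they then stand; what a row does not reach is not made up. A row lasts 1/12 s, in which the tool goes at most 41.7 mm and 7.16 degrees, less where a joint would pass 70% of its speed; a pose out of reach is approached as far as the arm can. A call is refused whole if a number of a shift passes 41.7 or a number of a turn 0.125, either way. A call with a gripper value outside its range is refused whole. OPENING is the opening, from 0 (shut) to 1 (fully open), set as the call begins (- or left out, the last holds). The fingers move at their own pace and stop on an object; FORCE is the grip in N (left out, the last holds). Time passes only in rows, so rows that do not move let the fingers close. It gives the time, the measured TCP pose, the force, the opening and the grip force at its end, in the units of the state.
- observe(): the state, without advancing time (a new reading comes with each control period).
- read_camera(name): name is "scene" or "top" or "wrist"; returns the picture (480x640x3 uint8, red, green, blue); there is no depth.
- get_calibration(name): a dict with "fx", "fy", "cx", "cy" (pixels), "R" (3x3) and "t" (3): a world point X has camera coordinates R X + t. Camera axes: x right, y down, z forward; pixel columns grow to the right and rows downward; lengths in mm; the calibration is good to about 2 mm. A picture is of the moment at which its call begins: read the wrist's pose just before it. get_calibration takes no time and is no camera call; for the wrist camera it gives the pose at the moment of the call.
- close_job(): hands the job in; it is judged then, once.
Trained networks look in the newest picture that a camera, given by its name, has taken for a name from the list of things; names that differ only in an ending like _2 or _b are one class to them, and where a whole thing is asked for, a point or a joint stands for the part that bears it (a point fixed in the world has none). Each returns a list of dicts, best first, with "score" (0 to 1); they miss things now and then, are a little off and sometimes report something else, mostly with a low value. They report only what shows in the picture. A call takes as long as a camera call.
- search_frame(target, camera): "location" ([x, y, z] in mm, in the coordinates of the camera as it stood for that picture, good to about 4 mm: the middle of the surface that is visible of it).
- silhouettes(target, camera): "mask" (480x640 bool, what is visible of it).
- mark_of(target, camera): "location" ([x, y, z] in mm, in the coordinates of the camera as it stood for that picture, good to about 4 mm: a listed point, or the origin of a listed thing).
The state is a dict: "time_s": time; "joint_positions": joint angles; "joint_vel": joint speeds; "tau": joint torques, N m; "position": TCP position; "orientation": TCP orientation; "ft_force": force on the tool from outside, world axes, zero at the start; "torque": the same for the moment, N m; "gripper_width": opening from 0.0 (shut) to 1.0 (fully open); "finger_force": force on a finger pad.
Only numpy, scipy, OpenCV 4.12 (cv2) and the standard library are available. Lean on these libraries where they do the work, as an engineer would, in place of code of your own. Each camera call takes 0.05 s, during which the arm holds its last target. There are 200 camera calls.

TASK

The tube mixer's lever stands parked in the slot marked by the square. With the fingertips, push its knob through the H-shaped gate and fully home into the slot marked by the ring, without going into either of the other two slots and without forcing it. Only push the knob, do not grip it; leave everything else on the bench and on the mixer where it stands, and finish clear of it.

Things in the scene. Friction and masses are not known exactly. Their poses are not given: they have to be found in the camera images.
- gate_center (a point): Centre of the H-shaped gate on the fixed mixer's white deck, at deck height (120 mm). Axes: x to the far slots, y to the left slots, z up; turned up to 30 degrees. The H: a cross channel along y (x = -9 to 9 mm) joins two straight slots along x (16 mm wide, centred on y = 22 and -22 mm, out to x = +-35 mm), making four slots: near and far, left and right.
- deck_end (a point): Point on the deck at the mixer's left end, 200 mm along the gate's y from gate_center; beyond it a tray with tubes stands up to 35 mm above the deck. The mixer's body reaches 120 mm either way in the gate's x and from -115 to +305 mm in its y.
- knob (a point): Centre of the lever's black ball knob, 32 mm in diameter. The lever pivots both ways 60 mm below gate_center. In the gate's axes, knob minus pivot = 135 mm * (sin f, cos f sin s, cos f cos s), f = lever_fore, s = lever_side: 75 mm above the deck upright, 58 mm home in a slot, then 49 mm off centre in x and 43 mm in y. There is free room for fingertips all round it.
- shaft (a point): Point on the lever's steel shaft (10 mm thick) 60 mm from its pivot, in the plane of the gate when upright. The shaft can change sides only in the cross channel.
- lever_side (a joint): Sideways lean of the lever in rad: -0.35 at the right slots (gate -y), +0.35 at the left slots (firm stops there). Stays where it is left by friction; needs about 2 N at the knob. When in a slot it has about 0.04 rad of play.
- lever_fore (a joint): Fore-and-aft lean of the lever in rad: -0.37 fully home in a near slot (gate -x), +0.37 fully home in a far slot (firm stops there), 0 in the middle of the cross channel, where it has about 0.06 rad of play either way. Stays where it is left by friction; needs about 2 N at the knob.
- marker_ring: Flat black plastic ring clipped on the gate plate just beyond the end of its slot: 40 mm outer, 26 mm inner diameter, 3 mm thick. Origin at the centre of its underside, at deck height, 64 mm in x and 24 mm in y from the gate's centre, at one of the three places other than the square's: its slot is the one whose end points to it.
- marker_bar: Flat black bar 40 x 10 mm, 3 mm thick, marking another slot in the same way.
- marker_cross: Flat black cross of two such bars, 40 mm across, 3 mm thick, marking another slot in the same way.
- marker_square: Flat solid black square 34 x 34 mm, 3 mm thick, marking the park slot, always the near right one (gate -x, -y), in which the lever starts.
- dropper_bottle: Small amber bottle, 28 mm in diameter, 62 mm tall, loose on the mixer's deck between gate and tube tray; origin at its foot. Leave it.
- sample_jar: Small clear jar with a lid, 40 mm in diameter, 45 mm tall, loose on the mixer's deck between gate and tube tray; origin at its foot. Leave it.
- reagent_bottle: White bottle, 64 mm in diameter, 150 mm tall, on the bench to the left; origin at its foot. Leave it.
- specimen_pot: Clear pot with a lid, 60 mm in diameter, 65 mm tall, on the bench to the right; origin at its foot. Leave it.
- tip_box: Grey box 120 x 85 x 60 mm on the bench to the right; origin under its centre. Leave it.

How it is judged (in metres and radians):
At the end, for the whole second after the job is handed in: The lever rests in the slot that carries the ring, fully home: leaning more than 0.32 rad along the slot (the stop is at 0.37), its shaft point within 54 mm of the ring's centre seen from above, and not moving (horizontal distance between shaft and marker_ring below 0.054 m and (value of joint lever_fore above 0.32 rad or value of joint lever_fore below -0.32 rad) and velocity of joint lever_fore between -0.05 and 0.05 rad/s and velocity of joint lever_side between -0.05 and 0.05 rad/s); the robot touches nothing.
It fails at once if the lever went more than half-way into the slot of the bar or of the cross ((horizontal distance between shaft and marker_bar below 0.054 m and (value of joint lever_fore above 0.2 rad or value of joint lever_fore below -0.2 rad)) or (horizontal distance between shaft and marker_cross below 0.054 m and (value of joint lever_fore above 0.2 rad or value of joint lever_fore below -0.2 rad))).
It fails at once if the knob was gripped: pressed by the fingers on two opposite sides at once ((contact force between the fingers and lever_fore_c1 above 1 N and contact force between the fingers and lever_fore_c2 above 1 N) or (contact force between the fingers and lever_fore_c3 above 1 N and contact force between the fingers and lever_fore_c4 above 1 N)).
It fails at once if the lever was forced: more than 60 N between the fingers and the lever (contact force between the fingers and lever_fore above 60 N).
It fails at once if a loose thing on the bench or on the mixer was moved by more than 25 mm, lifted or tipped (distance of any of dropper_bottle, sample_jar, reagent_bottle, specimen_pot, tip_box from where it was at the start of the episode above 0.025 m or angle between any of dropper_bottle, sample_jar, reagent_bottle, specimen_pot, tip_box's own z axis and vertical above 0.3 rad).
It also fails if it takes over 54 s, if anything falls off the work surface, if the arm or the gripper's body presses on something with over 40 N, if the wrist force passes 120 N, or if a joint passes its speed limit or range.

## Working session

There is one attempt and no reset: what is moved stays moved. The work goes in short steps, Python scripts to look and compute and a shell command to move; the robot and the scene stay as the last step left them, time stands still between calls to the robot, and variables do not carry over. Pictures are saved under pics/ and viewed, at most 10 in all, crops included, and the job is handed in when it is done.

```bash
mkdir -p pics
cat > h.py <<'E'
from plant import *
import numpy as np, cv2
from scipy.spatial.transform import Rotation as Ro
def toW(p,c):
    k=get_calibration(c); return np.array(k["R"]).T@(np.array(p)-np.array(k["t"]))
def find(names,c,f=None):
    f=f or mark_of
    for n in names:
        for d in f(n,c)[:2]: print(c,n,round(d["score"],2),np.round(toW(d["location"],c),1))
E
python3 - <<'E'
from h import *
for c in ("top","scene"):
    im=read_camera(c); cv2.imwrite(f"pics/{c}.png",im[:,:,::-1])
    find(["gate_center","deck_end","knob","shaft","marker_ring","marker_bar","marker_cross","marker_square","dropper_bottle","sample_jar"]+(["reagent_bottle","specimen_pot","tip_box"] if c=="top" else []),c)
s=observe(); print(s["time_s"],s["position"],s["orientation"],s["gripper_width"])
E
```

```text
top gate_center 0.72 [575.1  24.9 118.8]
top gate_center 0.19 [522.8 -11.7 117.8]
top deck_end 0.75 [550.  220.4 121.1]
top knob 0.6 [546.6 -24.3 183.5]
top shaft 0.64 [563.    3.5 114.6]
top marker_ring 0.56 [515.3  41.9 119.2]
top marker_bar 0.38 [645.9  11.3 120. ]
top marker_bar 0.17 [ 618.9 -427.3    1.9]
top marker_cross 0.64 [639.8  54.1 122.4]
top marker_square 0.67 [617.6 170.1 114.8]
top marker_square 0.51 [520.3 -10.8 118.2]
top dropper_bottle 0.59 [501.1 167.4 115. ]
top sample_jar 0.53 [618.5 172.7 114.6]
top sample_jar 0.37 [ 619.7 -423.3    1.6]
top reagent_bottle 0.66 [573.  482.5   1.7]
top specimen_pot 0.69 [ 4.933e+02 -4.274e+02 -4.000e-01]
top specimen_pot 0.17 [640.8  58.4 117.2]
top tip_box 0.74 [ 618.8 -427.1    3.4]
top tip_box 0.58 [642.4  10.9 120.3]
scene gate_center 0.56 [573.3  23.4 119.5]
scene deck_end 0.68 [547.2 222.6 119.4]
scene deck_end 0.38 [541.6 -21.  179.2]
scene knob 0.71 [545.1 -22.8 177.1]
scene knob 0.46 [636.4  58.1 117.9]
scene shaft 0.87 [557.8   6.1 111.5]
scene shaft 0.63 [ 615.2 -424.4   -1.2]
scene marker_ring 0.63 [510.5  39.8 123.1]
scene marker_bar 0.58 [644.   13.6 118. ]
scene marker_cross 0.61 [635.5  60.3 119.2]
scene marker_square 0.57 [517.2  -2.8 118.4]
scene dropper_bottle 0.73 [500.5 169.8 111.7]
scene sample_jar 0.65 [618.2 177.6 116. ]
1.25 [ 223.02189547 -583.85478714  303.91289596] [9.83406206e-01 1.81417289e-01 1.56331787e-05 1.25668848e-05] 0.9973471804699987
```

View pics/top.png

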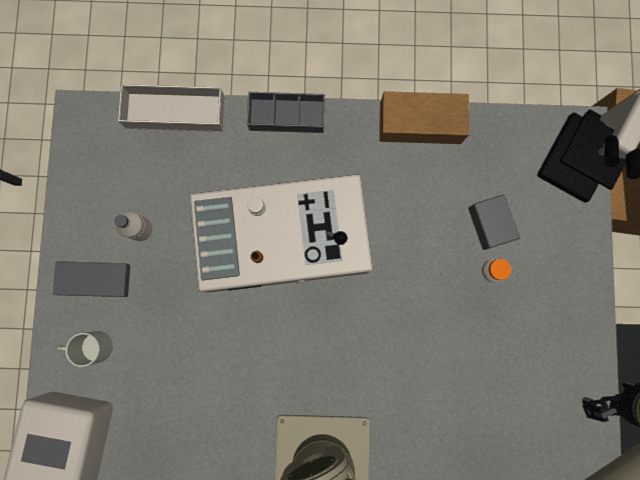

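View pics/scene.png

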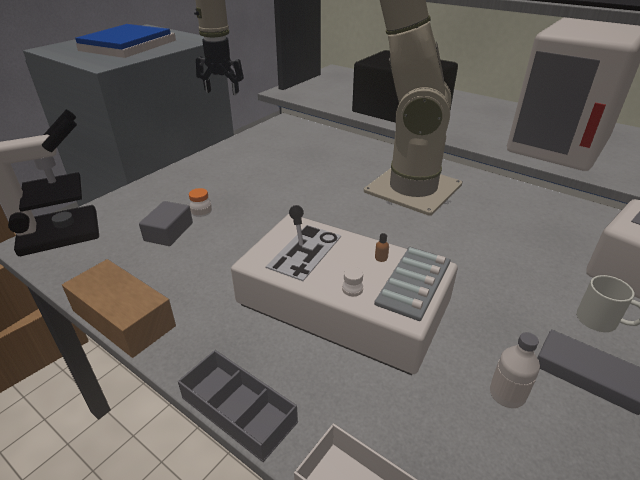

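The ring marks the near-left slot (scene ≈ (328,237), top ≈ (313,254)). The knob is at top (340,238) and scene (296,212), in the near-right slot. The gate is turned about 7.4°, with its centre near (574, 24). My plan is to shut the fingers, line the tool up with the gate, and push far, then left, then near.

```bash
cat >> h.py <<'E'
G=np.array([574.3,24.2,120]); A=Ro.from_euler('z',7.4,degrees=True).as_matrix()
def g(p): return np.round(A.T@(np.array(p)-G),1)
def st():
    s=observe(); q=Ro.from_quat(s["orientation"]).as_matrix()
    print("t",round(s["time_s"],2),"tcp gate",g(s["position"]),"tipz",round(s["position"][2]-73,1),"yaw",np.round(np.degrees(np.arctan2(q[1,0],q[0,0])),1),"F gate",np.round(A.T@np.array(s["ft_force"]),1),"w",round(s["gripper_width"],2))
def knob(c="top"):
    read_camera(c)
    for d in mark_of("knob",c)[:1]:
        p=g(toW(d["location"],c)); print(c,"knob gate",round(d["score"],2),p,"f",round(float(np.arcsin(np.clip(p[0]/135,-1,1))),3),"s",round(float(np.arctan2(p[1],p[2]+60)),3))
E
python3 -m jog '[{"slide":[0,0,0],"rotation":[0,0,0.118]},{"slide":[0,0,0],"rotation":[0,0,0.118]},{"slide":[22,-33,0],"rotation":[0,0,0]},{"slide":[22,-33,0],"rotation":[0,0,0]},{"slide":[22,-33,0],"rotation":[0,0,0]},{"slide":[22,-33,0],"rotation":[0,0,0]},{"slide":[22,-33,0],"rotation":[0,0,0]},{"slide":[22,-33,0],"rotation":[0,0,0]},{"slide":[22,-33,0],"rotation":[0,0,0]},{"slide":[22,-33,0],"rotation":[0,0,0]}]' 0 20
python3 -c "from h import *; st()"
```

```text
time_s: 2.08
position: [364.1, -297.6, 304.2]
orientation: [0.998, 0.064, 0.0, 0.0]
ft_force: [0.4, -1.1, -1.0]
gripper_width: 0.001
finger_force: 0.0
t 2.08 tcp gate [-249.9 -292.1  184.2] tipz 231.2 yaw 7.4 F gate [ 0.3 -1.1 -1. ] w 0.0
```

```bash
python3 -m jog '[{"slide":[20,-31,0],"rotation":[0,0,0]},{"slide":[20,-31,0],"rotation":[0,0,0]},{"slide":[20,-31,0],"rotation":[0,0,0]},{"slide":[20,-31,0],"rotation":[0,0,0]},{"slide":[20,-31,0],"rotation":[0,0,0]},{"slide":[20,-31,0],"rotation":[0,0,0]},{"slide":[20,-31,0],"rotation":[0,0,0]},{"slide":[10,-15,0],"rotation":[0,0,0]},{"slide":[0,0,0],"rotation":[0,0,0]}]'
python3 - <<'E'
from h import *
st(); knob("scene")
im=read_camera("wrist"); find(["knob","gate_center","marker_ring","marker_square"],"wrist"); st()
cv2.imwrite("pics/w1.png",im[:,:,::-1])
E
```

```text
time_s: 2.83
position: [483.8, -45.4, 304.2]
orientation: [0.998, 0.068, 0.001, -0.001]
ft_force: [-0.6, 0.0, -0.4]
gripper_width: 0.003
finger_force: 0.0
t 2.83 tcp gate [-98.7 -57.4 184.2] tipz 231.2 yaw 7.8 F gate [-0.6  0.1 -0.4] w 0.0
scene knob gate 0.65 [-36.6 -45.3  60.3] f -0.275 s -0.36
wrist knob 0.85 [540.6 -28.7 179.2]
wrist gate_center 0.6 [573.6  21.2 118.3]
wrist marker_ring 0.95 [511.7  37.3 118.4]
wrist marker_square 0.73 [521.2  -8.7 120.5]
t 3.18 tcp gate [-101.   -63.   183.9] tipz 230.9 yaw 7.3 F gate [-0.3 -0.2  0.2] w 0.0
```

View pics/w1.png

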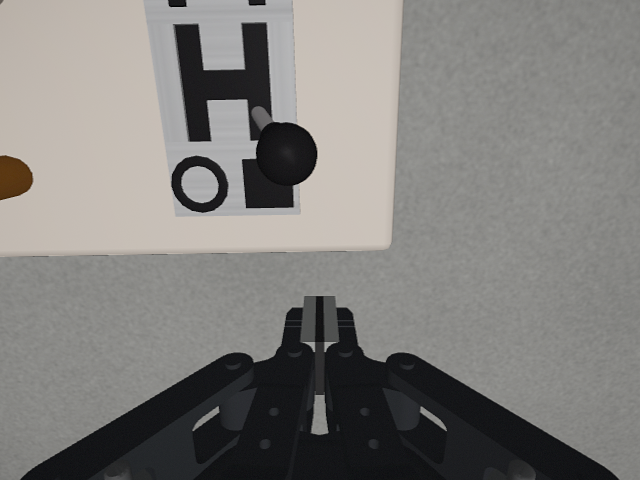

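The ring is at (200,184), the knob at (287,153) over the square at (268,183), and the shaft is in the near-right slot. I'll refine the gate's pose from the H corners.

Run:
```python
from h import *
k=get_calibration("wrist");R=np.array(k["R"]);C=-R.T@np.array(k["t"])
for n,u in dict(LTl=(174,25),LTr=(201,24),LBl=(188,141),LBr=(211,140),RTl=(242,23),RTr=(268,22),RBr=(273,138),barTl=(205,71),barBl=(208,100)).items():
    d=R.T@np.array([(u[0]-k["cx"])/k["fx"],(u[1]-k["cy"])/k["fy"],1]); print(n,g(C+d*(120-C[2])/d[2]))
```

```text
LTl [35.4 25.7 -0. ]
LTr [35.9  9.   0. ]
LBl [-33.4  25.2   0. ]
LBr [-32.8   9.6  -0. ]
RTl [ 36.3 -16.2   0. ]
RTr [ 36.8 -32.2   0. ]
RBr [-31.6 -32.3   0. ]
barTl [9.6 9.3 0. ]
barBl [-7.7  9.1  0. ]
```

```bash
sed -i 's/^G=.*120\]);/G=np.array([575.9,21.4,120]);/' h.py
python3 -m jog '[{"slide":[0,-9,30],"rotation":[0,0,0]},{"slide":[0,-9,30],"rotation":[0,0,0]},{"slide":[10,0,2],"rotation":[0,0,0]},{"slide":[8,0,0],"rotation":[0,0,0]},{"slide":[0,0,0],"rotation":[0,0,0]},{"slide":[0,0,0],"rotation":[0,0,0]},{"slide":[0,0,0],"rotation":[0,0,0]}]'
python3 - <<'E'
from h import *
st(); knob("top"); knob("scene"); st()
E
```

```text
time_s: 3.77
position: [498.5, -30.4, 242.8]
orientation: [0.998, 0.064, 0.001, 0.0]
ft_force: [-0.2, -0.8, -0.3]
gripper_width: -0.003
finger_force: 0.0
t 3.77 tcp gate [-83.5 -41.4 122.8] tipz 169.8 yaw 7.3 F gate [-0.3 -0.8 -0.3] w -0.0
scene knob gate 0.6 [-60.9 -20.3   1.3] f -0.468 s -0.32
t 3.97 tcp gate [-83.8 -41.1 122.4] tipz 169.4 yaw 7.4 F gate [0.3 0.2 0.1] w 0.0
```

```bash
python3 -m jog '[{"slide":[6,0,0],"rotation":[0,0,0]},{"slide":[6,0,0],"rotation":[0,0,0]},{"slide":[5,0,0],"rotation":[0,0,0]},{"slide":[5,0,0],"rotation":[0,0,0]},{"slide":[5,0,0],"rotation":[0,0,0]},{"slide":[5,0,0],"rotation":[0,0,0]},{"slide":[5,0,0],"rotation":[0,0,0]},{"slide":[5,0,0],"rotation":[0,0,0]},{"slide":[0,0,0],"rotation":[0,0,0]},{"slide":[0,0,0],"rotation":[0,0,0]}]'
python3 - <<'E'
from h import *
st(); knob("wrist"); knob("scene"); st()
cv2.imwrite("pics/w2.png",read_camera("wrist")[:,:,::-1])
E
```

```text
time_s: 4.8
position: [540.1, -24.4, 241.8]
orientation: [0.998, 0.064, 0.0, -0.0]
ft_force: [-0.1, 0.1, 0.9]
gripper_width: 0.001
finger_force: 0.0
t 4.8 tcp gate [-41.4 -40.8 121.8] tipz 168.8 yaw 7.4 F gate [-0.1  0.1  0.9] w 0.0
wrist knob gate 0.86 [-16.5 -43.   66. ] f -0.123 s -0.329
scene knob gate 0.75 [-15.5 -40.9  64.1] f -0.115 s -0.318
t 5.0 tcp gate [-41.7 -40.8 122. ] tipz 169.0 yaw 7.4 F gate [-0.3  0.9  0.1] w 0.0
```

View pics/w2.png

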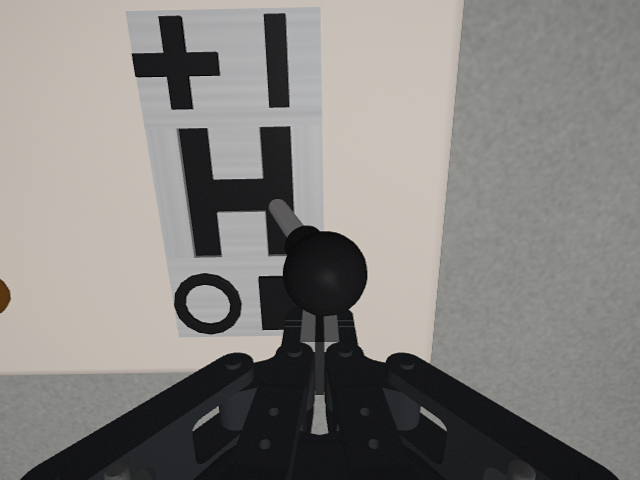

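The knob, at (325,272), rests against the fingers. Its shaft has reached the lower edge of the cross channel at (275,205), about 16 mm short of the middle at the knob. I'll push 16 mm more.

```bash
python3 -m jog '[{"slide":[4,0,0],"rotation":[0,0,0]},{"slide":[4,0,0],"rotation":[0,0,0]},{"slide":[4,0,0],"rotation":[0,0,0]},{"slide":[4,0,0],"rotation":[0,0,0]},{"slide":[0,0,0],"rotation":[0,0,0]},{"slide":[0,0,0],"rotation":[0,0,0]}]'
python3 - <<'E'
from h import *
st(); knob("wrist"); knob("scene"); st()
E
```

```text
time_s: 5.55
position: [555.9, -22.3, 241.7]
orientation: [0.998, 0.064, 0.0, -0.0]
ft_force: [-0.1, -0.7, -0.1]
gripper_width: 0.0
finger_force: 0.1
t 5.55 tcp gate [-25.4 -40.8 121.7] tipz 168.7 yaw 7.4 F gate [-0.2 -0.7 -0.1] w 0.0
wrist knob gate 0.96 [  0.5 -45.   65.6] f 0.004 s -0.344
t 5.75 tcp gate [-25.7 -40.8 121.9] tipz 168.9 yaw 7.4 F gate [-0.   0.3 -0.1] w -0.0
```

```bash
python3 -m jog '[{"slide":[-15,0,0],"rotation":[0,0,0]},{"slide":[-15,0,-4],"rotation":[0,0,0]},{"slide":[0,25,-4],"rotation":[0,0,0]},{"slide":[0,25,0],"rotation":[0,0,0]},{"slide":[19,0,0],"rotation":[0,0,0]},{"slide":[19,0,0],"rotation":[0,0,0]},{"slide":[18,0,0],"rotation":[0,0,0]},{"slide":[0,0,0],"rotation":[0,0,0]},{"slide":[0,0,0],"rotation":[0,0,0]}]'
python3 - <<'E'
from h import *
st(); knob("wrist"); knob("scene"); st()
E
```

```text
time_s: 6.5
position: [588.1, -68.3, 249.6]
orientation: [0.998, 0.065, -0.0, -0.0]
ft_force: [-0.5, -0.8, -0.1]
gripper_width: 0.001
finger_force: 0.0
t 6.5 tcp gate [  0.6 -90.6 129.6] tipz 176.6 yaw 7.4 F gate [-0.6 -0.8 -0.1] w 0.0
wrist knob gate 0.77 [ -0.9 -46.3  68.6] f -0.007 s -0.346
scene knob gate 0.6 [  2.5 -40.8  65.7] f 0.019 s -0.314
t 6.7 tcp gate [ -0.3 -91.  130. ] tipz 177.0 yaw 7.4 F gate [ 0.2 -0.3 -0.6] w 0.0
```

```bash
python3 -m jog '[{"slide":[0,-6,0],"rotation":[0,0,0]},{"slide":[0,-6,0],"rotation":[0,0,0]},{"slide":[0,-6,0],"rotation":[0,0,0]},{"slide":[0,-6,0],"rotation":[0,0,0]},{"slide":[0,-6,0],"rotation":[0,0,0]},{"slide":[0,-6,0],"rotation":[0,0,0]},{"slide":[0,-6,0],"rotation":[0,0,0]},{"slide":[0,-6,0],"rotation":[0,0,0]},{"slide":[0,-6,0],"rotation":[0,0,0]},{"slide":[0,-6,0],"rotation":[0,0,0]}]'
python3 - <<'E'
from h import *
st(); knob("wrist"); knob("scene"); st()
E
```

```text
time_s: 7.53
position: [580.0, -8.5, 249.8]
orientation: [0.998, 0.064, -0.0, -0.0]
ft_force: [0.2, -1.9, 1.9]
gripper_width: 0.003
finger_force: 1.2
t 7.53 tcp gate [  0.2 -30.2 129.8] tipz 176.8 yaw 7.4 F gate [-0.1 -1.9  1.9] w 0.0
wrist knob gate 0.95 [-1.2  1.7 76.3] f -0.009 s 0.012
scene knob gate 0.86 [-0.3  1.5 75. ] f -0.002 s 0.011
t 7.73 tcp gate [ 1.000e-01 -3.030e+01  1.296e+02] tipz 176.6 yaw 7.4 F gate [ 0.5 -0.3  0.1] w -0.0
```

```bash
python3 -m jog '[{"slide":[0,-6,0],"rotation":[0,0,0]},{"slide":[0,-6,0],"rotation":[0,0,0]},{"slide":[0,-6,0],"rotation":[0,0,0]},{"slide":[0,-6,0],"rotation":[0,0,0]},{"slide":[0,-6,0],"rotation":[0,0,0]},{"slide":[0,-5,0],"rotation":[0,0,0]},{"slide":[0,-4,0],"rotation":[0,0,0]},{"slide":[0,-3,0],"rotation":[0,0,0]},{"slide":[0,0,0],"rotation":[0,0,0]}]'
python3 - <<'E'
from h import *
st(); knob("wrist"); knob("scene"); st()
E
```

```text
time_s: 8.48
position: [574.6, 33.3, 249.9]
orientation: [0.998, 0.065, -0.0, -0.0]
ft_force: [0.7, -0.3, 0.6]
gripper_width: 0.0
finger_force: 0.0
t 8.48 tcp gate [  0.3  12.  129.9] tipz 176.9 yaw 7.4 F gate [ 0.7 -0.4  0.6] w 0.0
wrist knob gate 0.67 [-2.  41.3 72.2] f -0.015 s 0.303
scene knob gate 0.54 [-0.1 42.3 67.9] f -0.001 s 0.319
t 8.68 tcp gate [  0.4  11.1 130.1] tipz 177.1 yaw 7.4 F gate [-0.9 -0.8 -1. ] w 0.0
```

```bash
python3 -m jog '[{"slide":[0,-2,0],"rotation":[0,0,0]},{"slide":[0,-1,0],"rotation":[0,0,0]},{"slide":[0,0,0],"rotation":[0,0,0]},{"slide":[0,0,0],"rotation":[0,0,0]}]'
python3 -m jog '[{"slide":[0,15,0],"rotation":[0,0,0]},{"slide":[18,5,0],"rotation":[0,0,0]},{"slide":[18,0,0],"rotation":[0,0,0]},{"slide":[18,0,3],"rotation":[0,0,0]},{"slide":[0,-17,3],"rotation":[0,0,0]},{"slide":[0,-17,2],"rotation":[0,0,0]},{"slide":[0,-17,0],"rotation":[0,0,0]},{"slide":[0,0,0],"rotation":[0,0,0]},{"slide":[0,0,0],"rotation":[0,0,0]}]'
python3 - <<'E'
from h import *
st(); knob("top"); knob("scene"); st()
cv2.imwrite("pics/s3.png",read_camera("scene")[150:310,200:440,::-1].repeat(3,0).repeat(3,1))
E
```

```text
time_s: 9.02
position: [574.4, 35.3, 249.9]
orientation: [0.998, 0.064, 0.0, 0.0]
ft_force: [0.7, -1.5, -1.2]
gripper_width: 0.005
finger_force: 0.6
time_s: 9.77
position: [623.8, 74.2, 242.0]
orientation: [0.998, 0.065, 0.0, -0.0]
ft_force: [0.1, -0.8, -0.4]
gripper_width: -0.0
finger_force: 0.0
t 9.77 tcp gate [ 54.3  46.2 122. ] tipz 169.0 yaw 7.5 F gate [ 0.  -0.8 -0.4] w -0.0
scene knob gate 0.74 [-59.3 154.   -8.8] f -0.455 s 1.25
t 9.97 tcp gate [ 54.4  43.7 121.9] tipz 168.9 yaw 7.3 F gate [ 1.  -0.1 -0.1] w -0.0
```

View pics/s3.png

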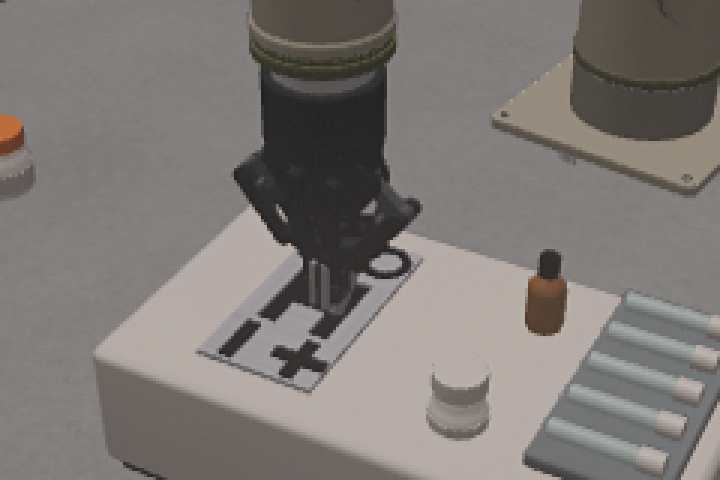

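The fingers (320,280) are on the far side of the knob, and the shaft is at the left end of the channel (345,300). I'll push toward the near side now.

```bash
python3 -m jog '[{"slide":[-6,0,0],"rotation":[0,0,0]},{"slide":[-6,0,0],"rotation":[0,0,0]},{"slide":[-5,0,0],"rotation":[0,0,0]},{"slide":[-5,0,0],"rotation":[0,0,0]},{"slide":[-5,0,0],"rotation":[0,0,0]},{"slide":[-4,0,0],"rotation":[0,0,0]},{"slide":[-4,0,0],"rotation":[0,0,0]},{"slide":[-4,0,0],"rotation":[0,0,0]},{"slide":[-4,0,0],"rotation":[0,0,0]}]'
python3 -c "
from h import *
st();knob('scene')"
```

```text
time_s: 10.77
position: [581.2, 67.5, 242.2]
orientation: [0.998, 0.064, 0.0, 0.0]
ft_force: [2.5, 0.0, 1.1]
gripper_width: 0.001
finger_force: 0.9
t 10.77 tcp gate [ 11.1  45.  122.2] tipz 169.2 yaw 7.4 F gate [ 2.5 -0.3  1.1] w 0.0
scene knob gate 0.4 [ 63.1 148.3  -1.9] f 0.486 s 1.197
```

```bash
python3 -m jog '[{"slide":[-4,0,0],"rotation":[0,0,0]},{"slide":[-4,0,0],"rotation":[0,0,0]},{"slide":[-4,0,0],"rotation":[0,0,0]},{"slide":[-4,0,0],"rotation":[0,0,0]},{"slide":[-4,0,0],"rotation":[0,0,0]},{"slide":[-3,0,0],"rotation":[0,0,0]},{"slide":[0,0,0],"rotation":[0,0,0]}]'
python3 -c "
from h import *
st();knob('top');knob('scene')"
```

```text
time_s: 11.45
position: [557.8, 64.6, 241.9]
orientation: [0.998, 0.064, -0.0, 0.0]
ft_force: [0.3, -0.3, -1.2]
gripper_width: 0.0
finger_force: 0.4
t 11.45 tcp gate [-12.4  45.2 121.9] tipz 168.9 yaw 7.4 F gate [ 0.2 -0.3 -1.2] w 0.0
scene knob gate 0.44 [-39.5  43.5  62.2] f -0.297 s 0.342
```

Advancing well. Now 10 mm more, slowly, to the stop.

```bash
python3 -m jog '[{"slide":[-3,0,0],"rotation":[0,0,0]},{"slide":[-3,0,0],"rotation":[0,0,0]},{"slide":[-2,0,0],"rotation":[0,0,0]},{"slide":[-1,0,0],"rotation":[0,0,0]},{"slide":[-1,0,0],"rotation":[0,0,0]},{"slide":[0,0,0],"rotation":[0,0,0]}]'
python3 -m jog '[{"slide":[-0.5,0,0],"rotation":[0,0,0]},{"slide":[-0.5,0,0],"rotation":[0,0,0]}]'
python3 -c "
from h import *
st();knob('scene')"
```

```text
time_s: 12.15
position: [548.5, 63.3, 241.9]
orientation: [0.998, 0.064, 0.0, 0.0]
ft_force: [2.7, 0.1, -1.5]
gripper_width: -0.001
finger_force: 1.1
time_s: 12.32
position: [547.8, 63.1, 241.9]
orientation: [0.998, 0.064, 0.0, -0.0]
ft_force: [4.5, 0.3, -4.2]
gripper_width: 0.0
finger_force: 2.3
t 12.32 tcp gate [-22.5  45.  121.9] tipz 168.9 yaw 7.4 F gate [ 4.5 -0.2 -4.2] w 0.0
scene knob gate 0.69 [-54.  155.   -6.2] f -0.412 s 1.237
```

```bash
python3 -m jog '[{"slide":[-1,0,0],"rotation":[0,0,0]},{"slide":[-0.5,0,0],"rotation":[0,0,0]}]'
python3 -m jog '[{"slide":[0,0,0],"rotation":[0,0,0]},{"slide":[0,0,0],"rotation":[0,0,0]}]'
```

```text
time_s: 12.58
position: [546.6, 62.9, 241.8]
orientation: [0.998, 0.064, 0.001, -0.0]
ft_force: [7.8, 0.6, -7.9]
gripper_width: 0.001
finger_force: 4.3
time_s: 12.75
position: [546.7, 62.9, 241.8]
orientation: [0.998, 0.064, 0.001, -0.0]
ft_force: [7.4, 1.3, -7.6]
gripper_width: 0.002
finger_force: 4.0
```

The force holds at 7 N with the arm at rest, so the lever is against its stop. I'll back off and lift clear.

```bash
python3 -m jog '[{"slide":[10,0,0],"rotation":[0,0,0]},{"slide":[20,0,0],"rotation":[0,0,0]},{"slide":[20,0,0],"rotation":[0,0,0]},{"slide":[10,0,-30],"rotation":[0,0,0]},{"slide":[0,0,-40],"rotation":[0,0,0]},{"slide":[0,20,-35],"rotation":[0,0,0]},{"slide":[0,40,0],"rotation":[0,0,0]},{"slide":[0,40,0],"rotation":[0,0,0]},{"slide":[0,0,0],"rotation":[0,0,0]},{"slide":[0,0,0],"rotation":[0,0,0]}]'
python3 - <<'E'
from h import *
st(); knob("top"); knob("scene"); find(["dropper_bottle","sample_jar"],"scene")
cv2.imwrite("pics/s4.png",read_camera("scene")[150:310,200:440,::-1].repeat(3,0).repeat(3,1))
E
```

```text
time_s: 13.58
position: [618.2, -31.8, 346.5]
orientation: [0.998, 0.062, -0.001, 0.0]
ft_force: [0.5, 0.9, -0.1]
gripper_width: -0.0
finger_force: 0.0
t 13.58 tcp gate [ 35.1 -58.2 226.5] tipz 273.5 yaw 7.1 F gate [ 0.6  0.8 -0.1] w -0.0
top knob gate 0.67 [-54.4 155.2  -3.7] f -0.415 s 1.223
scene knob gate 0.53 [-47.8  42.7  56.5] f -0.362 s 0.351
scene dropper_bottle 0.81 [500.7 164.  114. ]
scene sample_jar 0.71 [618.6 178.4 116.2]
```

View pics/s4.png

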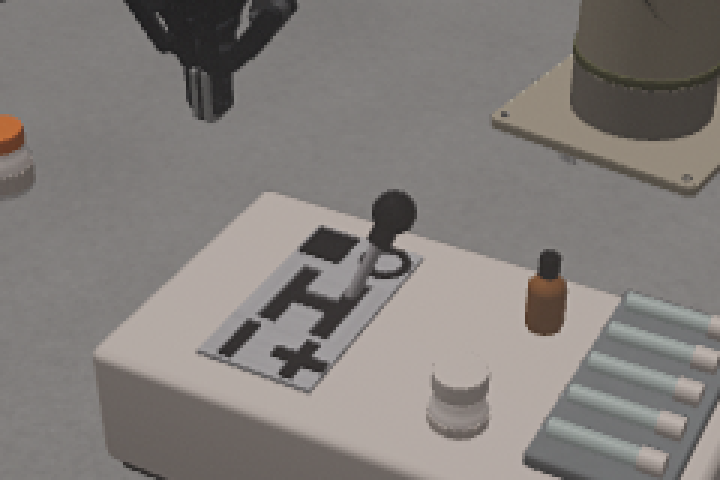

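The knob (393,212) leans out over the ring (385,262), fully home with f ≈ -0.36. The gripper is clear and the bottles stand where they were.

```bash
python3 -c "
from plant import *
print(close_job())"
```

```text
the job is handed in; nothing more can be done
None
```

I pushed the lever through the gate and fully home into the ring's near-left slot (last camera reading about -0.36 rad, against its stop), with the gripper finishing clear and the two bottles on the deck unmoved; the job is handed in, but no verdict was returned.

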